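# Load the last jar into the pasteuriser carrier and close its hold-down bar

### The arm

A 6-joint arm with a two-finger parallel gripper is mounted at the origin on the work surface. World frame = base frame: x ahead of the robot, y to its left, z up, the work surface at z = 0. Lengths are in m, angles in degrees, forces in N, time in s.
With the tool pointing down it reaches from about 0.4 to 0.825 m from the base axis. Payload 7 kg.
Tool frame: the origin (TCP) lies midway between the tips of the shut fingers; the grasp point (between the pads) lies 19 mm behind it; z points along the fingers, y is the line along which they close (so a half turn about z gives the same grasp; the last joint's range is limited). The gripper opens to 88 mm and grips with 3 to 60 N. Pads are 19 mm wide; open, the fingers measure 130 mm over their backs; the gripper's body (78 mm by 193 mm) begins 47 mm behind the grasp point.
Start: joints at [-53.91, 20.546, 0.682, 0, -70.136, -16.507], TCP at [0.226, -0.636, 0.227] pointing down, gripper open.
Joint ranges: [-176.03, 176.03], [-82.01, 121.73], [-58.28, 71.71], [-173.87, 95.51], [-174.79, -0.11], [-173.66, 173.66]. Speed limits (degrees/s): [136.94, 136.94, 172.46, 180, 180, 180].

### API

Orientations are given as [roll, pitch, yaw] about the fixed x, y, z axes, in that order (R = Rz(yaw) Ry(pitch) Rx(roll)).
In Python, from plant import get_state, optics, order gives the robot as it stands. The module is installed in compiled form; this text tells all that it offers.
- The arm moves only by the tool send_rows, never from a script. Its argument "moves" is a list of rows, each an object with "slide": the shift along the tool's x, y, z as a fraction of full scale, a list of three; "turn": the turn about the tool's z as a fraction of full scale; "gripper": the opening, from 0 (shut) to 1 (fully open). A call has exactly 5 rows; each row is the pose to reach, as a shift and turn from the pose commanded when the call began, along the tool's axes at that moment; what a row does not reach only later rows make up. Full scale, the value 1, is 150 mm for a shift and 90 degrees for a turn. A row lasts 1/12 s, in which the tool goes at most 41.7 mm and 7.16 degrees, less where a joint would pass 70% of its speed; a pose out of reach is approached as far as the arm can. A call with a number of a shift or a turn outside -1 to 1 is refused whole. A call with a gripper value outside its range is refused whole. The fingers move at their own pace and stop on an object; "newtons" is the grip in N (left out, the last holds). Time passes only in rows, so rows that repeat a pose let the fingers close, or fill a call up. It gives the time, the measured TCP pose, the force, the opening and the grip force at its end, in the units of the state.
- get_state(): the state, without advancing time (a new reading comes with each control period).
- optics.capture(name): name is "scene" or "side" or "wrist"; returns a dict with "img" (400x640x3 uint8, red, green, blue), "intrinsics" (3x3 intrinsics, pixels), "origin" and "attitude" of the camera in the world. Camera axes: x right, y down, z forward; pixel columns grow to the right and rows downward; lengths in m; the calibration is good to about 2 mm. A picture is of the moment at which its call begins. There is no depth.
- order.close_job(): hands the job in; it is judged then, once.
Trained networks look in the newest picture that a camera, given by its name, has taken for a name from the list of things; names that differ only in an ending like _2 or _b are one class to them, and where a whole thing is asked for, a point or a joint stands for the part that bears it (a point fixed in the world has none). Each returns a list of dicts, best first, with "p" (0 to 1); they miss things now and then, are a little off and sometimes report something else, mostly with a low value. They report only what shows in the picture. A call takes as long as a camera call. They do not tell look-alikes from the thing itself.
- optics.look_for(camera, name): "location" ([x, y, z] in m, in world coordinates, good to about 4 mm: the middle of the surface that is visible of it).
The state is a dict: "time_s": time; "joints": joint angles; "qd": joint speeds; "joint_torque": joint torques, N m; "tcp_pos": TCP position; "eef_rot": TCP orientation; "contact_force": force on the tool from outside, world axes, zero at the start; "moment": the same for the moment, N m; "gripper_width": finger opening in m; "gripper_force": force on a finger pad.
Only numpy, scipy, OpenCV 4.12 (cv2) and the standard library are available. Lean on these libraries where they do the work, as an engineer would, in place of code of your own. Each camera call takes 0.05 s, during which the arm holds its last target. There are 200 camera calls.

### The job

Stand the loose jar in the empty pocket of the two-jar steel carrier, upright and fully down on the pocket floor. Then swing the carrier's raised hold-down bar over both jars and all the way down, until it rests on the sill between the cheeks of its fork catch, and let go. Do not knock a jar over, leave the other jar in its pocket, and leave the amber bottle, the bowl and the tub where they are.

Things in the scene. Friction and masses are not known exactly. Their poses are not given: they have to be found in the camera images.
- carrier: Fixed dark steel jar carrier: base plate 104 (x) x 256 (y) x 6 mm; origin at the centre of its underside, on the table; z up. Two square pockets stand 48 mm either side of the origin along y. Hinge cheeks of the bar at y = +105 mm (tops 118 mm above the table, 66 mm wide over the pin), fork catch at y = -105 mm.
- empty_pocket (a point): Centre of the floor of the empty pocket (catch side, carrier y = -48 mm), 6 mm above the table; axes as the carrier's. 66 x 66 mm inside, walls 3 mm thick, their tops 30 mm above the table.
- full_pocket (a point): Centre of the floor of the like pocket that already holds a jar (hinge side, carrier y = +48 mm), 6 mm above the table; axes as the carrier's.
- bar_hinge (a point): Hinge axis of the hold-down bar at the middle of its width, 103 mm above the table, at carrier y = +105 mm; axes as the carrier's; the hinge pin runs along carrier x.
- bar_end (a point): Free end of the hold-down bar: middle of the end edge on its upper face, 235 mm from the hinge axis. The bar is a flat bright metal strip 36 mm wide, 6 mm thick, its middle plane through the hinge axis. This point's axes turn with the bar: -y runs from hinge to free end, z is the normal of the upper face (up when closed; away from the jars when raised).
- catch (a point): Middle of the sill of the fork catch, 100 mm above the table, 210 mm from the hinge axis: the underside of the closed bar rests here; axes as the carrier's. The fork's two cheeks stand either side of the sill: 14 mm long in y, 44 mm apart inside, about 65 mm outside, tops 124 mm above the table.
- hold_bar (a joint): Angle of the hold-down bar in rad: 0 = closed, level, resting in the catch (underside 4 mm above the lids of seated jars); grows as it is raised, 1.57 = upright above the hinge; stop at 1.6. A stiff hinge: the bar stays where it is left (about 2 N at its end moves it).
- jar: The loose jar to be loaded: clear glass with a white lid, 54 mm diameter, 90 mm tall, about 0.2 kg, standing on the table to the robot's right of the carrier; origin at the centre of its underside, z up along its axis.
- jar_in: An identical jar already standing in the hinge-side pocket; origin at the centre of its underside.
- amber_bottle: Bystander: amber bottle with a white cap, 60 mm diameter, 130 mm tall; origin at the centre of its underside.
- bowl: Bystander: steel bowl, 90 mm across, 40 mm tall; origin at the centre of its underside.
- tub: Bystander: white open plastic tub 130 x 180 x 70 mm; origin at the centre of its underside.
Not all that is in view belongs to the job. Leave any pink or purple look-alike of the jar_in alone.

How it is judged:
By the outcome, as a careful person would: the job done as asked, in the order asked, and still so for the second after the job is handed in, with the robot touching nothing.
It also fails if it takes over 64 s, if anything falls off the work surface, if the arm or the gripper's body presses on something with over 40 N, if the wrist force passes 120 N, or if a joint passes its speed limit or range.

## Working session

There is one attempt and no reset: what is moved stays moved. The work goes in short steps, Python scripts to look and compute and a tool call to move; the robot and the scene stay as the last step left them, time stands still between calls to the robot, and variables do not carry over. Pictures are saved under pics/ and viewed, at most 10 in all, crops included, and the job is handed in when it is done.

Besides the shell and the picture viewer there is one more tool, called after "Emit:" by a JSON object that holds its "fn" and its "kwargs", one argument or row to a line. send_rows: Moves the arm, as the interface text tells. Shift numbers are shares of 150 mm and turn numbers shares of 90 degrees, none past 1 either way. Its arguments: {"type":"object","properties":{"moves":{"type":"array"},"newtons":{"type":"number"}},"required":["moves"]}

```bash
mkdir -p pics
cat > h.py <<'E'
import numpy as np, cv2
from plant import get_state, optics, order
def cap(c,fn=None):
    d=optics.capture(c)
    if fn: cv2.imwrite('pics/'+fn,cv2.cvtColor(d['img'],cv2.COLOR_RGB2BGR))
    return d
def proj(d,p):
    R=np.array(d['attitude']);R=R if R.shape==(3,3) else None
    c=R.T@(np.array(p)-d['origin']);u=np.array(d['intrinsics'])@c
    return (u[:2]/u[2]).round(0)
def ray(d,u,v,z):
    R=np.array(d['attitude']);w=R@np.linalg.inv(d['intrinsics'])@[u,v,1]
    o=np.array(d['origin']);return o+w*(z-o[2])/w[2]
E
python3 - <<'E'
from h import *
print(get_state())
for c in('scene','side'):
    d=cap(c,c+'1.png');print(c,d['origin'],d['attitude'])
    for n in('carrier','hold_bar','bar_end','catch','bar_hinge','jar','amber_bottle','bowl','tub','empty_pocket','full_pocket'):
        try:
            for r in optics.look_for(c,n)[:4]:
                print(n,round(r['p'],2),np.round(r['location'],3),proj(d,r['location']))
        except Exception as e: print(n,e)
E
```

```text
{'time_s': 0.0, 'joints': array([-5.39084539e+01,  2.05919946e+01,  6.34980393e-01, -1.76069708e-02,
       -7.01346880e+01, -1.65066496e+01]), 'qd': array([-0.00618458, -0.04974099,  0.05946862, -0.04699027, -0.03924011,
       -0.05330938]), 'joint_torque': array([-1.64651410e-03, -5.82718956e+01,  2.93042958e+01,  6.99677020e+00,
        6.79421137e-03, -1.34868901e-04]), 'tcp_pos': array([ 0.22606973, -0.63552363,  0.22563343]), 'eef_rot': array([ 1.79907374e+02, -1.01876624e-02, -1.60421092e+02]), 'contact_force': array([-0.09671898, -0.35957871, -0.64156794]), 'moment': array([-0.02140911,  0.01400871, -0.01383496]), 'gripper_force': 0.0, 'gripper_width': 0.08776349387221533}
scene [1.17607165 0.47982435 0.69363323] [-128.07989587    1.14832388  130.80596609]
carrier 'NoneType' object has no attribute 'T'
hold_bar 'NoneType' object has no attribute 'T'
bar_end 'NoneType' object has no attribute 'T'
catch 'NoneType' object has no attribute 'T'
bar_hinge 'NoneType' object has no attribute 'T'
jar 'NoneType' object has no attribute 'T'
amber_bottle 'NoneType' object has no attribute 'T'
bowl 'NoneType' object has no attribute 'T'
tub 'NoneType' object has no attribute 'T'
empty_pocket 'NoneType' object has no attribute 'T'
full_pocket 'NoneType' object has no attribute 'T'
side [0.46633763 0.84194454 0.91777877] [-133.02378324   -0.33987859 -172.3122336 ]
carrier 'NoneType' object has no attribute 'T'
hold_bar 'NoneType' object has no attribute 'T'
bar_end 'NoneType' object has no attribute 'T'
catch 'NoneType' object has no attribute 'T'
bar_hinge 'NoneType' object has no attribute 'T'
jar 'NoneType' object has no attribute 'T'
amber_bottle 'NoneType' object has no attribute 'T'
bowl 'NoneType' object has no attribute 'T'
tub 'NoneType' object has no attribute 'T'
empty_pocket 'NoneType' object has no attribute 'T'
full_pocket 'NoneType' object has no attribute 'T'
```

View pics/scene1.png

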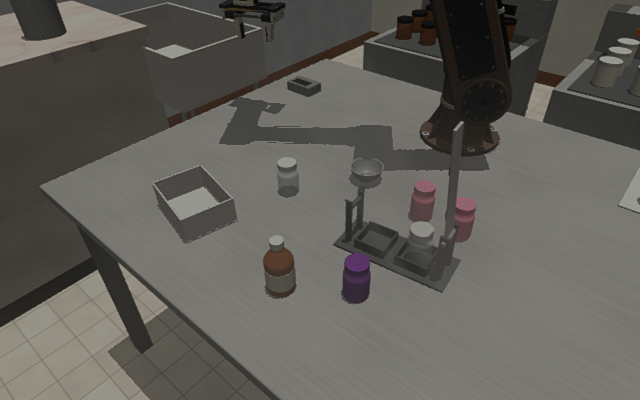

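View pics/side1.png

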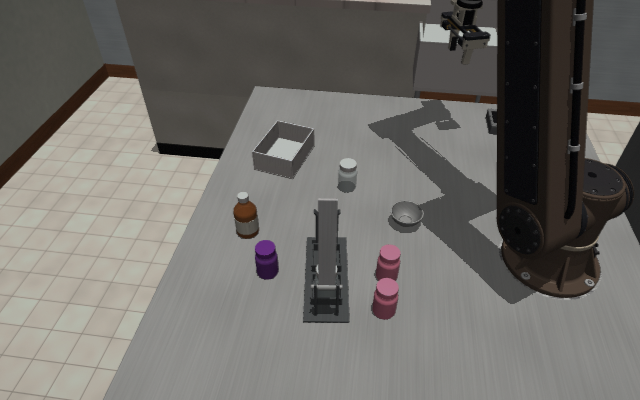

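The loose jar (clear, white lid) is at scene (288,177) and side (347,175). Things it could be confused with in the scene view are jar_in (420,238), the pink jars (423,200) and (463,218), the purple jar (356,278) and the amber bottle (280,268). I choose (288,177). The bar is raised, and its hinge is at scene (445,250).

```bash
cat > h.py <<'E'
import numpy as np, cv2
from scipy.spatial.transform import Rotation as Ro
from plant import get_state, optics, order
def rot(a): return Ro.from_euler('xyz',a,degrees=True).as_matrix()
def cap(c,fn=None):
    d=optics.capture(c)
    if fn: cv2.imwrite('pics/'+fn,cv2.cvtColor(d['img'],cv2.COLOR_RGB2BGR))
    return d
def proj(d,p):
    u=np.array(d['intrinsics'])@(rot(d['attitude']).T@(np.array(p)-d['origin']))
    return (u[:2]/u[2]).round(1)
def ray(d,u,v,z):
    w=rot(d['attitude'])@np.linalg.inv(d['intrinsics'])@[u,v,1]
    o=np.array(d['origin']);return o+w*(z-o[2])/w[2]
E
python3 - <<'E'
from h import *
for c in('scene','side'):
    d=cap(c)
    for n in('carrier','hold_bar','bar_end','catch','bar_hinge','jar','amber_bottle','bowl','tub','empty_pocket','full_pocket'):
        try:
            for r in optics.look_for(c,n)[:5]:
                print(n,round(r['p'],2),np.round(r['location'],3),proj(d,r['location']))
        except Exception as e: print(n,e)
    x,y=((288,177),(347,175))[c=='side']
    a=d['img'][y-40:y+40,x-50:x+50]; x,y=((410,230),(325,260))[c=='side']
    b=d['img'][y-70:y+70,x-90:x+90]
    o=np.zeros((560,380*2,3),np.uint8)
    if c=='scene': O=np.zeros((600,800,3),np.uint8)
    k=0 if c=='scene' else 300
    O[k:k+300,:375]=cv2.resize(a,(375,300)); O[k:k+300,390:776]=cv2.resize(b,(386,300),interpolation=2)
cv2.imwrite('pics/crop.png',cv2.convertScaleAbs(O[:,:,::-1],alpha=1.6))
E
```

```text
carrier 0.88 [0.56  0.177 0.018] [410.  258.1]
hold_bar 0.7 [0.549 0.234 0.242] [454.7 178.5]
bar_end 0.93 [0.552 0.229 0.238] [451.3 179.8]
bar_end 0.54 [ 0.352 -0.092  0.026] [365.6 167.3]
catch 0.8 [0.561 0.177 0.024] [410.  256.1]
bar_hinge 0.68 [0.564 0.183 0.022] [411.6 259.3]
jar 0.95 [ 0.551 -0.186  0.059] [288.1 177.8]
amber_bottle 0.79 [0.793 0.025 0.08 ] [278.3 266.2]
bowl 0.9 [ 0.351 -0.091  0.026] [366.1 167.5]
bowl 0.4 [0.554 0.179 0.022] [412.4 255.7]
empty_pocket 0.68 [ 0.55  -0.192  0.059] [286.7 176.8]
empty_pocket 0.61 [0.556 0.178 0.024] [411.8 255.3]
full_pocket 0.75 [0.56  0.182 0.025] [412.3 256.7]
carrier 0.66 [0.536 0.226 0.029] [328.  302.3]
hold_bar 0.77 [0.54  0.232 0.238] [326.5 241.7]
hold_bar 0.18 [ 0.36  -0.101  0.024] [407.3 211.4]
bar_end 0.69 [0.54  0.227 0.235] [326.8 240.7]
catch 0.66 [0.772 0.028 0.075] [246.  216.2]
bar_hinge 0.87 [0.542 0.224 0.033] [325.3 300.2]
jar 0.6 [ 0.532 -0.187  0.061] [347.9 175.3]
amber_bottle 0.68 [0.772 0.029 0.072] [245.8 217.4]
bowl 0.69 [ 0.36  -0.098  0.024] [407.3 212. ]
bowl 0.56 [0.535 0.225 0.027] [328.5 302.3]
tub 0.8 [ 0.749 -0.329  0.03 ] [283.5 147.7]
empty_pocket 0.7 [0.539 0.229 0.034] [326.4 301.9]
empty_pocket 0.55 [ 0.364 -0.099  0.023] [405.7 211.9]
full_pocket 0.73 [0.542 0.223 0.028] [325.5 301.2]
```

View pics/crop.png

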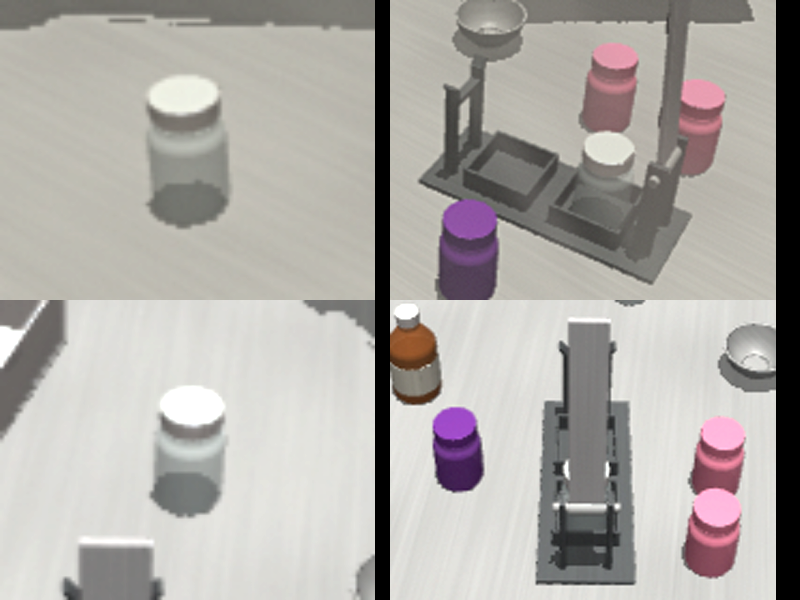

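```bash
cat > fit.py <<'E'
from h import *
from scipy.optimize import least_squares
D={c:cap(c) for c in('scene','side')}
P=[('side',(306.8,237.6),(.052,-.128,.006)),('side',(346.5,237.6),(-.052,-.128,.006)),('side',(303.6,321.6),(.052,.128,.006)),('side',(348.9,321.6),(-.052,.128,.006)),
('scene',(333.5,244.5),(.052,-.128,.006)),('scene',(442.7,291.6),(.052,.128,.006)),('scene',(460,260.8),(-.052,.128,.006)),
('scene',(348.9,200.1),(.027,-.105,.124)),('scene',(361,189),(-.027,-.105,.124))]
def W(q,p): 
    c,s=np.cos(q[2]),np.sin(q[2]); return np.array([q[0]+c*p[0]-s*p[1],q[1]+s*p[0]+c*p[1],p[2]])
f=lambda q:np.concatenate([proj(D[c],W(q,p))-uv for c,uv,p in P])
r=least_squares(f,[.54,.17,0],diff_step=1e-3);q=r.x
print('carrier',q[:2].round(4),np.degrees(q[2]).round(2));print(r.fun.reshape(-1,2).round(1))
for n,p in dict(empty=(0,-.048,.006),full=(0,.048,.006),hinge=(0,.105,.103),catch=(0,-.105,.1)).items(): print(n,W(q,p).round(4))
print('jar base',ray(D['scene'],288.1,191.7,0),ray(D['side'],346.6,185.7,0),'top',ray(D['scene'],287.1,161,.09),ray(D['side'],348.2,163,.09))
# bar angle
e=lambda t:W(q,(0,.105-.235*np.cos(t)+.003*np.sin(t),.103+.235*np.sin(t)+.003*np.cos(t)))
for t in(1.2,1.3,1.4,1.5,1.57): print(t,e(t).round(3),proj(D['side'],e(t)),proj(D['scene'],e(t)))
for n,uv,uv2 in(('purple',(265,247),0),('pink',(390,252),0),('pink2',(386,288),0)): print(n,ray(D['side'],*uv,.09))
E
python3 fit.py
```

```text
carrier [0.5514 0.1358] 0.0
[[ 6.3 -1.9]
 [ 5.9  2.1]
 [-7.7 -2.8]
 [-6.9  2.7]
 [ 1.4 -6.2]
 [-7.   3.3]
 [ 0.6  4.4]
 [ 2.  -4.6]
 [ 5.1 -5.1]]
empty [0.5514 0.0878 0.006 ]
full [0.5514 0.1838 0.006 ]
hinge [0.5514 0.2408 0.103 ]
catch [0.5514 0.0308 0.1   ]
jar base [ 0.53868107 -0.20341469  0.        ] [ 5.36209280e-01 -2.11096285e-01  1.11022302e-16] top [ 0.53103649 -0.20602605  0.09      ] [ 0.5345914  -0.20582988  0.09      ]
1.2 [0.551 0.158 0.323] [326.2 183.4] [421.8 124.4]
1.3 [0.551 0.181 0.33 ] [324.7 188.2] [434.  124.7]
1.4 [0.551 0.204 0.335] [323.1 194.4] [446.8 126.2]
1.5 [0.551 0.227 0.338] [321.3 201.9] [460.1 129.2]
1.57 [0.551 0.244 0.338] [320. 208.] [469.6 132.2]
purple [0.6966011  0.13594316 0.09      ]
pink [0.40646072 0.11077213 0.09      ]
pink2 [0.41170412 0.21466448 0.09      ]
```

```bash
sed -i 's/\.round(1)$//' h.py; sed -i 's/,diff_step=1e-3//;s/\[.54,.17,0\]/[.54,.17,.1]/' fit.py; python3 fit.py
```

```text
carrier [0.5525 0.1366] 7.53
[[-0.8 -0.2]
 [-0.9  0. ]
 [-1.1  0.5]
 [ 0.2  0.8]
 [-0.5 -0.4]
 [ 0.1  0.1]
 [ 0.9 -1.2]
 [-0.4 -0.3]
 [ 0.2 -2.3]]
empty [0.5588 0.089  0.006 ]
full [0.5462 0.1842 0.006 ]
hinge [0.5387 0.2407 0.103 ]
catch [0.5662 0.0325 0.1   ]
jar base [ 0.53868107 -0.20341469  0.        ] [ 5.36209280e-01 -2.11096285e-01  1.11022302e-16] top [ 0.53103649 -0.20602605  0.09      ] [ 0.5345914  -0.20582988  0.09      ]
1.2 [0.549 0.159 0.323] [327.12797914 183.67905828] [422.66948075 124.14321255]
1.3 [0.547 0.181 0.33 ] [327.18420821 188.58169212] [435.61331962 123.66438206]
1.4 [0.544 0.204 0.335] [327.23125205 194.85541955] [449.19304119 124.48401297]
1.5 [0.54  0.227 0.338] [327.26777211 202.50573153] [463.23655544 126.66005384]
1.57 [0.538 0.243 0.338] [327.28638802 208.66819297] [473.23757988 129.00921281]
purple [0.6966011  0.13594316 0.09      ]
pink [0.40646072 0.11077213 0.09      ]
pink2 [0.41170412 0.21466448 0.09      ]
```

```bash
cat > plan.py <<'E'
from h import *
def plan(*targets):
    "print call-end slide/turn numbers for waypoints (x,y,z,yaw)"
    s=get_state();p=np.array(s['tcp_pos']);y=s['eef_rot'][2]
    print('t',round(s['time_s'],2),p.round(4),np.round(s['eef_rot'],2),'F',np.round(s['contact_force'],1),'w',round(s['gripper_width'],4))
    for t in targets:
        R=rot([180,0,y]);d=R.T@(np.array(t[:3])-p)/.15;a=(t[3]-y+180)%360-180
        print('slide',d.round(3),'turn',round(-a/90,3)); p=np.array(t[:3]);y=t[3]
E
python3 -c "
from plan import *
plan((.33,-.51,.21,-130),(.43,-.36,.2,-100),(.52,-.23,.2,-82.5),(.535,-.2065,.15,-82.5))"
```

```text
t 2.6 [ 0.2262 -0.6359  0.2266] [-180.      0.   -160.42] F [ 0.3 -0.9 -0.6] w 0.0877
slide [-0.933  0.559  0.111] turn -0.338
slide [-1.195  0.132  0.067] turn -0.333
slide [-0.958 -0.44  -0.   ] turn -0.194
slide [-0.142 -0.12   0.333] turn -0.0
```

Emit:
{"fn": "send_rows", "kwargs": {
  "moves": [
    {"slide": [-0.2, 0.11, 0.02], "turn": -0.07, "gripper": 1},
    {"slide": [-0.4, 0.22, 0.04], "turn": -0.14, "gripper": 1},
    {"slide": [-0.6, 0.34, 0.07], "turn": -0.2, "gripper": 1},
    {"slide": [-0.8, 0.45, 0.09], "turn": -0.27, "gripper": 1},
    {"slide": [-0.93, 0.56, 0.11], "turn": -0.34, "gripper": 1}
  ]
}}

```text
time_s: 3.02
tcp_pos: [0.3311, -0.5085, 0.2099]
eef_rot: [-180.0, 0.0, -129.5]
contact_force: [0.9, -0.3, 0.5]
gripper_width: 0.0879
gripper_force: 0.0
```

Emit:
{"fn": "send_rows", "kwargs": {
  "moves": [
    {"slide": [-0.2, 0.03, 0.02], "turn": -0.07, "gripper": 1},
    {"slide": [-0.4, 0.05, 0.04], "turn": -0.14, "gripper": 1},
    {"slide": [-0.6, 0.08, 0.05], "turn": -0.2, "gripper": 1},
    {"slide": [-0.8, 0.1, 0.06], "turn": -0.27, "gripper": 1},
    {"slide": [-1, 0.13, 0.07], "turn": -0.333, "gripper": 1}
  ]
}}

```text
time_s: 3.43
tcp_pos: [0.4113, -0.3811, 0.1997]
eef_rot: [-180.0, -0.0, -99.5]
contact_force: [1.2, -0.4, -0.8]
gripper_width: 0.0878
gripper_force: 0.0
```

```bash
python3 -c "
from plan import *
plan((.52,-.23,.2,-82.5),(.535,-.2065,.14,-82.5))"
```

```text
t 3.43 [ 0.4113 -0.3811  0.1997] [-1.7997e+02 -1.0000e-02 -9.9530e+01] F [ 1.2 -0.4 -0.8] w 0.0878
slide [-1.114 -0.548 -0.002] turn -0.189
slide [-0.142 -0.12   0.4  ] turn -0.0
```

Emit:
{"fn": "send_rows", "kwargs": {
  "moves": [
    {"slide": [-0.2, -0.11, 0], "turn": -0.05, "gripper": 1},
    {"slide": [-0.4, -0.22, 0], "turn": -0.1, "gripper": 1},
    {"slide": [-0.6, -0.33, 0], "turn": -0.15, "gripper": 1},
    {"slide": [-0.8, -0.44, 0], "turn": -0.19, "gripper": 1},
    {"slide": [-1, -0.55, 0], "turn": -0.19, "gripper": 1}
  ]
}}

```text
time_s: 3.85
tcp_pos: [0.5184, -0.2472, 0.1999]
eef_rot: [-180.0, -0.0, -82.5]
contact_force: [1.2, -0.4, -0.1]
gripper_width: 0.0875
gripper_force: 0.0
```

```bash
python3 -c "
from plan import *
d=cap('wrist','w1.png')
for r in optics.look_for('wrist','jar')[:4]: print(round(r['p'],2),r['location'].round(4) if hasattr(r['location'],'round') else r['location'],proj(d,r['location']))
print(proj(d,(.535,-.2065,.09)),proj(d,(.535,-.2065,.0)))
plan((.535,-.2065,.12,-82.5),(.535,-.2065,.036,-82.5))"
```

```text
0.84 [0.5344, -0.2172, 0.0916] [299.13936646 221.98580249]
0.32 [0.3766, -0.0728, 0.01] [402.98131986 309.4274475 ]
[297.44796568 231.29376972] [302.33964856 203.56192971]
t 3.95 [ 0.5202 -0.2456  0.1996] [-1.7994e+02 -1.0000e-02 -8.2520e+01] F [-0.5 -0.1 -0.1] w 0.0877
slide [-0.246 -0.132  0.531] turn -0.0
slide [ 0.   -0.    0.56] turn -0.0
```

View pics/w1.png

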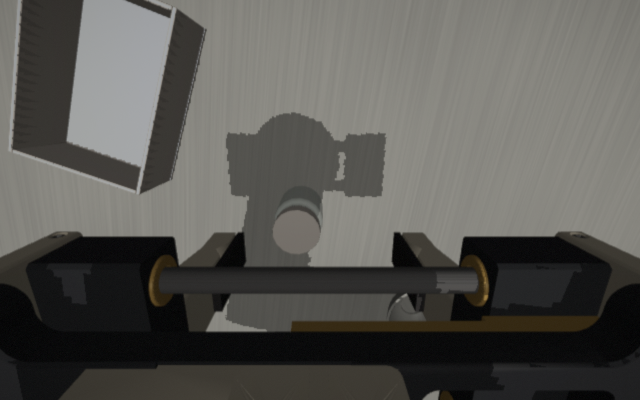

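The wrist view shows the jar's lid centred at (297,232). My estimate of (0.535, -0.2065) projects to (297,231), so they agree.

Emit:
{"fn": "send_rows", "kwargs": {
  "moves": [
    {"slide": [-0.12, -0.07, 0.1], "turn": 0, "gripper": 1},
    {"slide": [-0.246, -0.132, 0.2], "turn": 0, "gripper": 1},
    {"slide": [-0.246, -0.132, 0.35], "turn": 0, "gripper": 1},
    {"slide": [-0.246, -0.132, 0.5], "turn": 0, "gripper": 1},
    {"slide": [-0.246, -0.132, 0.53], "turn": 0, "gripper": 1}
  ]
}}

```text
time_s: 4.37
tcp_pos: [0.5303, -0.2089, 0.1167]
eef_rot: [179.7, 0.1, -82.8]
contact_force: [-0.5, -0.4, 0.5]
gripper_width: 0.0876
gripper_force: 0.0
```

Emit:
{"fn": "send_rows", "kwargs": {
  "moves": [
    {"slide": [0, 0, 0.15], "turn": 0, "gripper": 1},
    {"slide": [0, 0, 0.3], "turn": 0, "gripper": 1},
    {"slide": [0, 0, 0.45], "turn": 0, "gripper": 1},
    {"slide": [0, 0, 0.56], "turn": 0, "gripper": 1},
    {"slide": [0, 0, 0.56], "turn": 0, "gripper": 1}
  ]
}}

```text
time_s: 4.78
tcp_pos: [0.5304, -0.2097, 0.0335]
eef_rot: [179.7, 0.1, -82.8]
contact_force: [-1.4, -0.1, -1.0]
gripper_width: 0.0875
gripper_force: 0.0
```

Emit:
{"fn": "send_rows", "kwargs": {
  "moves": [
    {"slide": [0, 0, 0], "turn": 0, "gripper": 0.5},
    {"slide": [0, 0, 0], "turn": 0, "gripper": 0.4},
    {"slide": [0, 0, 0], "turn": 0, "gripper": 0.3},
    {"slide": [0, 0, 0], "turn": 0, "gripper": 0.3},
    {"slide": [0, 0, 0], "turn": 0, "gripper": 0.3}
  ],
  "newtons": 15
}}

```text
time_s: 5.2
tcp_pos: [0.5331, -0.2096, 0.0372]
eef_rot: [-179.9, -0.0, -82.7]
contact_force: [2.0, 1.0, 1.4]
gripper_width: 0.0599
gripper_force: 1.9
```

```bash
python3 -c "
from plan import *
plan((.535,-.2065,.036,-82.5))"
```

```text
t 5.2 [ 0.5331 -0.2096  0.0372] [-1.7989e+02 -2.0000e-02 -8.2740e+01] F [2.  1.  1.4] w 0.0599
slide [-0.019 -0.015  0.008] turn -0.003
```

Emit:
{"fn": "send_rows", "kwargs": {
  "moves": [
    {"slide": [0, 0, 0], "turn": 0, "gripper": 0.3},
    {"slide": [0, 0, 0], "turn": 0, "gripper": 0.3},
    {"slide": [0, 0, 0], "turn": 0, "gripper": 0.3},
    {"slide": [0, 0, 0], "turn": 0, "gripper": 0.3},
    {"slide": [0, 0, 0], "turn": 0, "gripper": 0.3}
  ],
  "newtons": 20
}}

```text
time_s: 5.62
tcp_pos: [0.5341, -0.2097, 0.0372]
eef_rot: [-179.8, -0.1, -82.7]
contact_force: [1.8, 0.4, 6.2]
gripper_width: 0.0536
gripper_force: 20.0
```

Emit:
{"fn": "send_rows", "kwargs": {
  "moves": [
    {"slide": [0, 0, -0.1], "turn": 0, "gripper": 0.3},
    {"slide": [0, 0, -0.3], "turn": 0, "gripper": 0.3},
    {"slide": [0, 0, -0.5], "turn": 0, "gripper": 0.3},
    {"slide": [0, 0, -0.7], "turn": 0, "gripper": 0.3},
    {"slide": [0, 0, -0.8], "turn": 0, "gripper": 0.3}
  ]
}}

```text
time_s: 6.03
tcp_pos: [0.5329, -0.2097, 0.1592]
eef_rot: [-179.9, -0.0, -82.7]
contact_force: [-0.2, -0.8, -1.5]
gripper_width: 0.0531
gripper_force: 20.0
```

```bash
python3 -c "
from plan import *
plan((.555,-.04,.175,-82.5),(.5588,.089,.175,-82.5))"
```

```text
t 6.03 [ 0.5329 -0.2097  0.1592] [-1.7988e+02 -5.0000e-02 -8.2730e+01] F [-0.2 -0.8 -1.5] w 0.0531
slide [-1.104 -0.289 -0.105] turn -0.003
slide [-0.849 -0.137 -0.   ] turn -0.0
```

Emit:
{"fn": "send_rows", "kwargs": {
  "moves": [
    {"slide": [-0.1, -0.05, -0.07], "turn": 0, "gripper": 0.3},
    {"slide": [-0.3, -0.1, -0.15], "turn": 0, "gripper": 0.3},
    {"slide": [-0.5, -0.15, -0.22], "turn": 0, "gripper": 0.3},
    {"slide": [-0.75, -0.22, -0.28], "turn": 0, "gripper": 0.3},
    {"slide": [-1, -0.28, -0.28], "turn": 0, "gripper": 0.3}
  ]
}}

```text
time_s: 6.45
tcp_pos: [0.5553, -0.0543, 0.1995]
eef_rot: [-179.9, -0.0, -82.8]
contact_force: [0.6, 0.4, -2.1]
gripper_width: 0.0533
gripper_force: 20.0
```

```bash
python3 -c "
from plan import *
plan((.5588,.089,.2,-82.5))"
```

```text
t 6.45 [ 0.5553 -0.0543  0.1995] [-179.94   -0.    -82.82] F [ 0.6  0.4 -2.1] w 0.0533
slide [-0.945 -0.143 -0.004] turn -0.004
```

Emit:
{"fn": "send_rows", "kwargs": {
  "moves": [
    {"slide": [-0.2, -0.03, 0], "turn": 0, "gripper": 0.3},
    {"slide": [-0.45, -0.07, 0], "turn": 0, "gripper": 0.3},
    {"slide": [-0.7, -0.1, 0], "turn": 0, "gripper": 0.3},
    {"slide": [-0.9, -0.13, 0], "turn": 0, "gripper": 0.3},
    {"slide": [-0.945, -0.143, 0], "turn": 0, "gripper": 0.3}
  ]
}}

```text
time_s: 6.87
tcp_pos: [0.5577, 0.0915, 0.1973]
eef_rot: [179.9, 0.0, -82.6]
contact_force: [0.1, 0.1, -2.7]
gripper_width: 0.0533
gripper_force: 20.0
```

Emit:
{"fn": "send_rows", "kwargs": {
  "moves": [
    {"slide": [0, 0, 0], "turn": 0, "gripper": 0.3},
    {"slide": [0, 0, 0.1], "turn": 0, "gripper": 0.3},
    {"slide": [0, 0, 0.2], "turn": 0, "gripper": 0.3},
    {"slide": [0, 0, 0.3], "turn": 0, "gripper": 0.3},
    {"slide": [0, 0, 0.33], "turn": 0, "gripper": 0.3}
  ]
}}

```text
time_s: 7.28
tcp_pos: [0.5565, 0.0863, 0.1458]
eef_rot: [179.7, -0.1, -82.8]
contact_force: [-0.8, -0.6, -2.0]
gripper_width: 0.0535
gripper_force: 20.0
```

```bash
python3 -c "
from plan import *
s=cap('scene');e=cap('side');w=cap('wrist')
O=np.zeros((600,800,3),np.uint8)
O[:300,:390]=cv2.resize(s['img'][160:300,320:502],(390,300));O[300:,:390]=cv2.resize(e['img'][190:330,235:417],(390,300));O[:244,400:790]=cv2.resize(w['img'],(390,244))
cv2.imwrite('pics/c2.png',cv2.convertScaleAbs(O[:,:,::-1],alpha=1.5))
plan((.5588,.089,.143,-82.5))"
```

```text
t 7.43 [0.5583 0.087  0.1484] [ 1.7993e+02 -4.0000e-02 -8.2780e+01] F [ 0.3  0.3 -1.5] w 0.0531
slide [-0.013 -0.005  0.036] turn -0.003
```

View pics/c2.png

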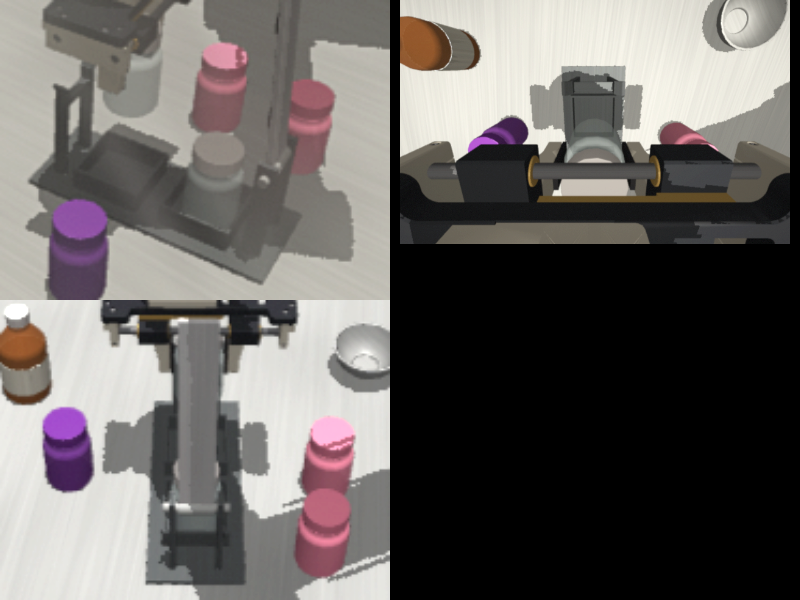

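The jar hangs above the empty pocket. In the scene crop its base is at about (131,104), which is scene pixel (381,208.5), and the hanging lid is visible in the wrist view. I'll check the alignment numerically.

```bash
python3 -c "
from plan import *
d=cap('scene')
for dy in (-.006,0,.006): print(dy,proj(d,(.5583,.089+dy,.111)), proj(d,(.5583+.0,.089+dy,.111))+0)
# extreme silhouette of bottom circle
a=np.linspace(0,6.28,60);q=np.array([proj(d,(.5583+.027*np.cos(t),.089+.027*np.sin(t),.111)) for t in a]);print(q.min(0),q.max(0))
cv2.imwrite('pics/z.png',cv2.convertScaleAbs(cv2.resize(d['img'][160:240,340:440,::-1],(800,600)),alpha=1.8))
plan()"
```

```text
-0.006 [376.40488228 205.56692608] [376.40488228 205.56692608]
0 [378.77180318 206.70764459] [378.77180318 206.70764459]
0.006 [381.15482549 207.85612305] [381.15482549 207.85612305]
[365.75739807 198.77067297] [391.8537001  215.00643953]
t 7.48 [0.5589 0.0874 0.1491] [-1.7999e+02 -2.0000e-02 -8.2770e+01] F [-0.  -0.6 -2.2] w 0.0532
```

View pics/z.png

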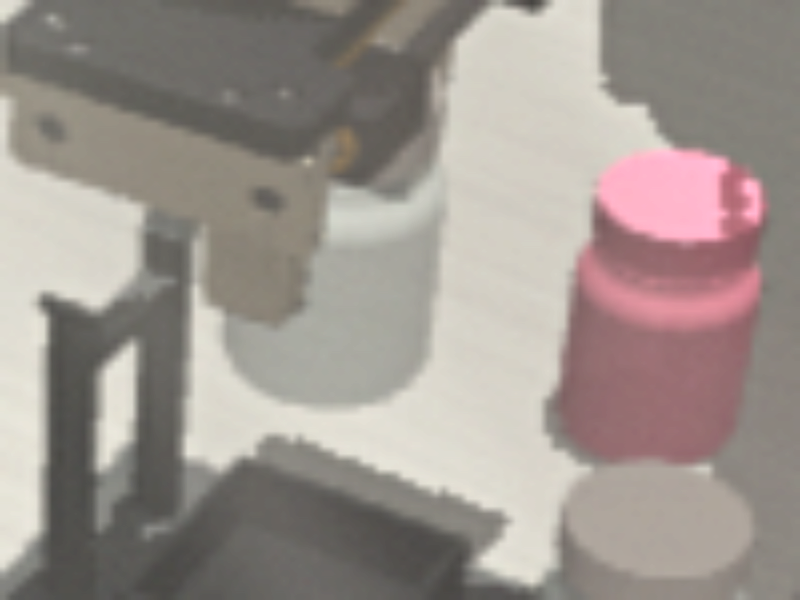

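The jar's base silhouette spans (368–394, bottom 214), about 2 px to the right of the prediction. That puts the jar about 2–3 mm too far in +y. I'll correct by 2.5 mm and lower it.

Emit:
{"fn": "send_rows", "kwargs": {
  "moves": [
    {"slide": [0.017, 0, 0.1], "turn": 0, "gripper": 0.3},
    {"slide": [0.017, 0, 0.22], "turn": 0, "gripper": 0.3},
    {"slide": [0.017, 0, 0.35], "turn": 0, "gripper": 0.3},
    {"slide": [0.017, 0, 0.45], "turn": 0, "gripper": 0.3},
    {"slide": [0.017, 0, 0.5], "turn": 0, "gripper": 0.3}
  ]
}}

```text
time_s: 7.9
tcp_pos: [0.5585, 0.085, 0.0727]
eef_rot: [179.9, -0.0, -82.8]
contact_force: [0.3, -0.3, -2.2]
gripper_width: 0.0535
gripper_force: 20.0
```

Emit:
{"fn": "send_rows", "kwargs": {
  "moves": [
    {"slide": [0, 0, 0.03], "turn": 0, "gripper": 0.3},
    {"slide": [0, 0, 0.06], "turn": 0, "gripper": 0.3},
    {"slide": [0, 0, 0.09], "turn": 0, "gripper": 0.3},
    {"slide": [0, 0, 0.12], "turn": 0, "gripper": 0.3},
    {"slide": [0, 0, 0.12], "turn": 0, "gripper": 0.3}
  ]
}}

```text
time_s: 8.32
tcp_pos: [0.5587, 0.0853, 0.0552]
eef_rot: [180.0, 0.0, -82.8]
contact_force: [-0.8, 0.5, -1.6]
gripper_width: 0.0532
gripper_force: 20.0
```

```bash
python3 -c "
from plan import *
d=cap('scene');e=cap('side')
O=np.hstack([cv2.resize(d['img'][180:260,330:430],(400,320)),cv2.resize(e['img'][180:260,275:375],(400,320))])
cv2.imwrite('pics/z2.png',cv2.convertScaleAbs(O[:,:,::-1],alpha=1.8))
plan((.5588,.085,.043,-82.5))"
```

```text
t 8.42 [0.5591 0.0854 0.0558] [-179.99    0.    -82.74] F [ 0.3  0.5 -2.5] w 0.0531
slide [0.002 0.002 0.085] turn -0.003
```

View pics/z2.png

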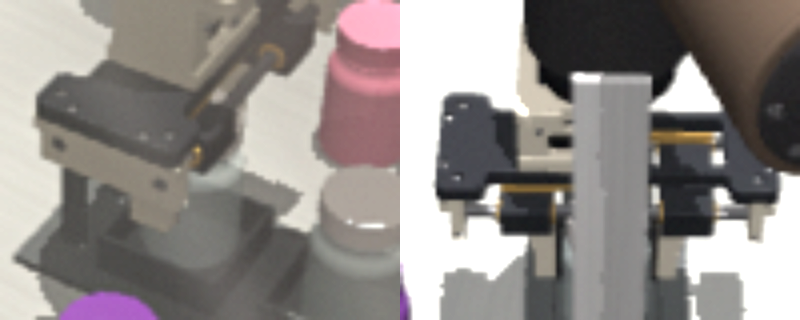

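The jar is inside the pocket with no contact force (base at scene (380,241)). I'll lower it gently the rest of the way.

Emit:
{"fn": "send_rows", "kwargs": {
  "moves": [
    {"slide": [0, 0, 0.02], "turn": 0, "gripper": 0.3},
    {"slide": [0, 0, 0.04], "turn": 0, "gripper": 0.3},
    {"slide": [0, 0, 0.055], "turn": 0, "gripper": 0.3},
    {"slide": [0, 0, 0.07], "turn": 0, "gripper": 0.3},
    {"slide": [0, 0, 0.08], "turn": 0, "gripper": 0.3}
  ]
}}

```text
time_s: 8.83
tcp_pos: [0.5588, 0.0853, 0.0432]
eef_rot: [180.0, -0.0, -82.7]
contact_force: [-1.5, 0.6, 8.0]
gripper_width: 0.0535
gripper_force: 20.0
```

Emit:
{"fn": "send_rows", "kwargs": {
  "moves": [
    {"slide": [0, 0, 0.004], "turn": 0, "gripper": 0.3},
    {"slide": [0, 0, 0.008], "turn": 0, "gripper": 0.3},
    {"slide": [0, 0, 0.012], "turn": 0, "gripper": 0.3},
    {"slide": [0, 0, 0.015], "turn": 0, "gripper": 0.3},
    {"slide": [0, 0, 0.015], "turn": 0, "gripper": 0.3}
  ]
}}

```text
time_s: 9.25
tcp_pos: [0.5589, 0.0853, 0.0431]
eef_rot: [-180.0, -0.0, -82.7]
contact_force: [-8.1, 0.4, 16.8]
gripper_width: 0.0536
gripper_force: 20.0
```

Emit:
{"fn": "send_rows", "kwargs": {
  "moves": [
    {"slide": [0, 0, -0.01], "turn": 0, "gripper": 0.85},
    {"slide": [0, 0, -0.01], "turn": 0, "gripper": 0.85},
    {"slide": [0, 0, -0.01], "turn": 0, "gripper": 0.85},
    {"slide": [0, 0, -0.01], "turn": 0, "gripper": 0.85},
    {"slide": [0, 0, -0.01], "turn": 0, "gripper": 0.85}
  ]
}}

```text
time_s: 9.67
tcp_pos: [0.5589, 0.0853, 0.0426]
eef_rot: [180.0, -0.0, -82.7]
contact_force: [-0.1, -0.5, -0.4]
gripper_width: 0.0739
gripper_force: 0.0
```

Emit:
{"fn": "send_rows", "kwargs": {
  "moves": [
    {"slide": [0, 0, -0.1], "turn": 0, "gripper": 0.85},
    {"slide": [0, 0, -0.3], "turn": 0, "gripper": 0.85},
    {"slide": [0, 0, -0.5], "turn": 0, "gripper": 0.85},
    {"slide": [0, 0, -0.75], "turn": 0, "gripper": 0.85},
    {"slide": [0, 0, -1], "turn": 0, "gripper": 0.85}
  ]
}}

```text
time_s: 10.08
tcp_pos: [0.5583, 0.085, 0.1938]
eef_rot: [179.9, -0.0, -82.7]
contact_force: [1.1, 1.0, -0.2]
gripper_width: 0.0747
gripper_force: 0.0
```

```bash
python3 -c "
from plan import *
d=cap('scene');e=cap('side')
O=np.hstack([cv2.resize(d['img'][100:300,320:500],(396,440)),cv2.resize(e['img'][140:340,235:415],(396,440))])
cv2.imwrite('pics/z3.png',cv2.convertScaleAbs(O[:,:,::-1],alpha=1.5))
plan()"
```

```text
t 10.18 [0.5624 0.0863 0.1996] [-1.7939e+02  1.1000e-01 -8.2690e+01] F [ 0.4  0.2 -0.2] w 0.0741
```

View pics/z3.png

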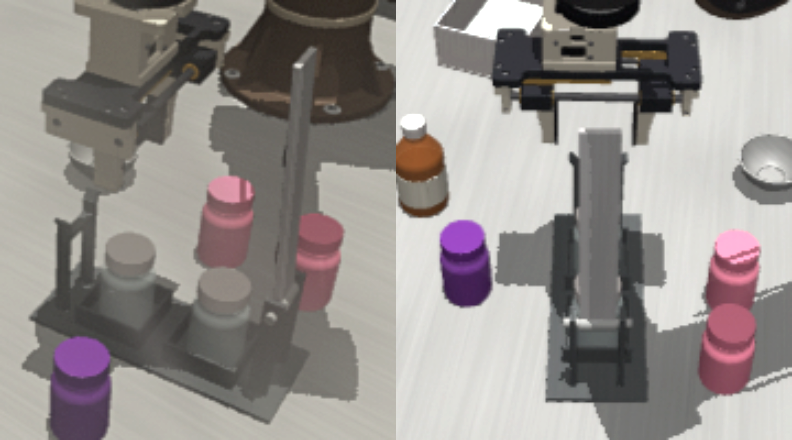

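Both jars stand in their pockets, with lids at crop (130,245) and (223,282). The bar is still raised, with its end at scene (460,123), so θ is about 1.46. Next I'll go over the bar and get behind it.

Emit:
{"fn": "send_rows", "kwargs": {
  "moves": [
    {"slide": [0, 0, -0.2], "turn": 0, "gripper": 0},
    {"slide": [0, 0, -0.4], "turn": 0, "gripper": 0},
    {"slide": [0, 0, -0.6], "turn": 0, "gripper": 0},
    {"slide": [0, 0, -0.8], "turn": 0, "gripper": 0},
    {"slide": [0, 0, -1], "turn": 0, "gripper": 0}
  ]
}}

```text
time_s: 10.6
tcp_pos: [0.5587, 0.0852, 0.3441]
eef_rot: [180.0, 0.0, -82.7]
contact_force: [0.8, -0.4, -0.6]
gripper_width: 0.0466
gripper_force: 0.0
```

Emit:
{"fn": "send_rows", "kwargs": {
  "moves": [
    {"slide": [0, 0, -0.15], "turn": 0, "gripper": 0},
    {"slide": [0, 0, -0.3], "turn": 0, "gripper": 0},
    {"slide": [0, 0, -0.4], "turn": 0, "gripper": 0},
    {"slide": [0, 0, -0.4], "turn": 0, "gripper": 0},
    {"slide": [0, 0, -0.4], "turn": 0, "gripper": 0}
  ]
}}

```text
time_s: 11.02
tcp_pos: [0.5591, 0.0855, 0.4032]
eef_rot: [-179.9, 0.0, -82.7]
contact_force: [-0.2, 0.3, -1.1]
gripper_width: 0.0133
gripper_force: 0.0
```

```bash
python3 -c "
from plan import *
plan((.545,.2,.405,-82.5),(.533,.285,.405,-82.5),(.534,.277,.303,-82.5))"
```

```text
t 11.02 [0.5591 0.0855 0.4032] [-1.7993e+02  4.0000e-02 -8.2750e+01] F [-0.2  0.3 -1.1] w 0.0133
slide [-0.769 -0.003 -0.012] turn -0.003
slide [-0.572  0.005  0.   ] turn -0.0
slide [0.054 0.    0.68 ] turn -0.0
```

Emit:
{"fn": "send_rows", "kwargs": {
  "moves": [
    {"slide": [-0.15, 0, -0.02], "turn": 0, "gripper": 0},
    {"slide": [-0.35, 0, -0.02], "turn": 0, "gripper": 0},
    {"slide": [-0.55, 0, -0.02], "turn": 0, "gripper": 0},
    {"slide": [-0.75, 0, -0.02], "turn": 0, "gripper": 0},
    {"slide": [-0.95, 0, -0.02], "turn": 0, "gripper": 0}
  ]
}}

```text
time_s: 11.43
tcp_pos: [0.5402, 0.2278, 0.4043]
eef_rot: [179.9, -0.0, -82.8]
contact_force: [0.1, 0.9, -0.4]
gripper_width: 0.0004
gripper_force: 0.0
```

Emit:
{"fn": "send_rows", "kwargs": {
  "moves": [
    {"slide": [-0.15, 0, 0], "turn": 0, "gripper": 0},
    {"slide": [-0.3, 0, 0], "turn": 0, "gripper": 0},
    {"slide": [-0.39, 0, 0], "turn": 0, "gripper": 0},
    {"slide": [-0.39, 0, 0], "turn": 0, "gripper": 0},
    {"slide": [-0.39, 0, 0], "turn": 0, "gripper": 0}
  ]
}}

```text
time_s: 11.85
tcp_pos: [0.5333, 0.285, 0.4045]
eef_rot: [179.9, -0.1, -82.7]
contact_force: [-0.8, -0.2, 0.2]
gripper_width: 0.0001
gripper_force: 0.0
```

```bash
cat > arc.py <<'E'
from plan import *
H=np.array([.5387,.2407,.103]);ey=np.array([-.131,.991,0])
def T(th,r,gap=0): return tuple(H+ey*(-r*np.cos(th)+(.003+gap)*np.sin(th)+.0095)+[0,0,r*np.sin(th)+(.003+gap)*np.cos(th)])+(-82.7,)
E
python3 -c "
from arc import *
plan((.534,.277,.305,-82.7),T(1.46,.2,.004),T(1.2,.2),T(1,.195))"
```

```text
t 11.85 [0.5333 0.285  0.4045] [ 1.799e+02 -7.000e-02 -8.268e+01] F [-0.8 -0.2  0.2] w 0.0001
slide [0.054 0.002 0.664] turn 0.0
slide [ 0.282 -0.     0.016] turn -0.0
slide [ 0.363 -0.001  0.08 ] turn -0.0
slide [ 0.221 -0.001  0.145] turn -0.0
```

Emit:
{"fn": "send_rows", "kwargs": {
  "moves": [
    {"slide": [0, 0, 0.15], "turn": 0, "gripper": 0},
    {"slide": [0, 0, 0.3], "turn": 0, "gripper": 0},
    {"slide": [0, 0, 0.45], "turn": 0, "gripper": 0},
    {"slide": [0, 0, 0.6], "turn": 0, "gripper": 0},
    {"slide": [0, 0, 0.66], "turn": 0, "gripper": 0}
  ]
}}

```text
time_s: 12.27
tcp_pos: [0.5325, 0.2828, 0.3035]
eef_rot: [179.8, -0.1, -82.8]
contact_force: [-0.5, 0.8, -1.0]
gripper_width: 0.0006
gripper_force: 0.0
```

Emit:
{"fn": "send_rows", "kwargs": {
  "moves": [
    {"slide": [0.06, 0, 0], "turn": 0, "gripper": 0},
    {"slide": [0.12, 0, 0], "turn": 0, "gripper": 0},
    {"slide": [0.18, 0, 0], "turn": 0, "gripper": 0},
    {"slide": [0.24, 0, 0], "turn": 0, "gripper": 0},
    {"slide": [0.3, 0, 0.01], "turn": 0, "gripper": 0}
  ]
}}

```text
time_s: 12.68
tcp_pos: [0.5399, 0.2391, 0.307]
eef_rot: [-179.9, 0.1, -82.8]
contact_force: [0.3, -0.5, 0.4]
gripper_width: 0.0003
gripper_force: 0.0
```

```bash
cat >> arc.py <<'E'
def arc(ths,rs):
    s=get_state();p=np.array(s['tcp_pos']);R=rot([180,0,s['eef_rot'][2]]);plan()
    for a,r in zip(ths,rs): print(round(a,2),(R.T@(np.array(T(a,r)[:3])-p)/.15).round(3))
E
python3 -c "
from arc import *
arc(np.linspace(1.42,1.1,6),[.2]*6)"
```

```text
t 12.68 [0.5399 0.2391 0.307 ] [-1.7987e+02  7.0000e-02 -8.2770e+01] F [ 0.3 -0.5  0.4] w 0.0003
1.42 [0.105 0.006 0.039]
1.36 [0.19  0.005 0.053]
1.29 [0.273 0.005 0.072]
1.23 [0.354 0.005 0.097]
1.16 [0.434 0.004 0.127]
1.1 [0.512 0.004 0.162]
```

Emit:
{"fn": "send_rows", "kwargs": {
  "moves": [
    {"slide": [0.07, 0, 0.03], "turn": 0, "gripper": 0},
    {"slide": [0.14, 0, 0.045], "turn": 0, "gripper": 0},
    {"slide": [0.21, 0, 0.06], "turn": 0, "gripper": 0},
    {"slide": [0.28, 0, 0.075], "turn": 0, "gripper": 0},
    {"slide": [0.35, 0, 0.1], "turn": 0, "gripper": 0}
  ]
}}

```text
time_s: 13.1
tcp_pos: [0.5461, 0.187, 0.2903]
eef_rot: [-180.0, 0.0, -82.7]
contact_force: [0.8, 2.9, 2.9]
gripper_width: 0.0003
gripper_force: 0.9
```

```bash
python3 -c "
from arc import *
arc(np.linspace(1.2,.8,9),np.linspace(.2,.195,9))
d=cap('side');optics.look_for('side','bar_end')
e=lambda t:H+ey*(-.235*np.cos(t)+.003*np.sin(t))+[0,0,.235*np.sin(t)+.003*np.cos(t)]
for c in('side','scene'):
    d=cap(c)
    for t in(1.1,1.2,1.3,1.4):print(t,proj(d,e(t)).round(1),end=' ')
    print([ (round(r['p'],2),np.round(r['location'],3)) for r in optics.look_for(c,'bar_end')[:1]])
"
```

```text
t 13.1 [0.5461 0.187  0.2903] [-1.7997e+02  1.0000e-02 -8.2740e+01] F [0.8 2.9 2.9] w 0.0003
1.2 [ 0.04   0.002 -0.001]
1.15 [0.1   0.001 0.027]
1.1 [0.159 0.001 0.059]
1.05 [0.215 0.001 0.093]
1.0 [0.27  0.001 0.13 ]
0.95 [0.322 0.    0.17 ]
0.9 [0.373 0.    0.212]
0.85 [ 0.421 -0.     0.256]
0.8 [ 0.467 -0.     0.302]
1.1 [327.1 180.1] 1.2 [327.1 183.7] 1.3 [327.2 188.6] 1.4 [327.2 194.9] [(0.92, array([0.545, 0.212, 0.191]))]
1.1 [410.5 125.9] 1.2 [422.7 124.2] 1.3 [435.6 123.7] 1.4 [449.2 124.5] [(0.8, array([0.552, 0.204, 0.207]))]
```

Emit:
{"fn": "send_rows", "kwargs": {
  "moves": [
    {"slide": [0.08, 0, 0.02], "turn": 0, "gripper": 0},
    {"slide": [0.16, 0, 0.06], "turn": 0, "gripper": 0},
    {"slide": [0.23, 0, 0.105], "turn": 0, "gripper": 0},
    {"slide": [0.31, 0, 0.16], "turn": 0, "gripper": 0},
    {"slide": [0.373, 0, 0.212], "turn": 0, "gripper": 0}
  ]
}}

```text
time_s: 13.82
tcp_pos: [0.553, 0.1309, 0.2577]
eef_rot: [-180.0, -0.0, -82.8]
contact_force: [-0.1, 1.1, 2.6]
gripper_width: 0.0007
gripper_force: 0.7
```

```bash
python3 -c "
from arc import *
arc(np.linspace(.9,.4,11),np.linspace(.195,.188,11))"
```

```text
t 13.82 [0.553  0.1309 0.2577] [-1.800e+02 -1.000e-02 -8.277e+01] F [-0.1  1.1  2.6] w 0.0007
0.9 [-0.009 -0.001  0.001]
0.85 [ 0.038 -0.002  0.045]
0.8 [ 0.083 -0.002  0.092]
0.75 [ 0.126 -0.002  0.14 ]
0.7 [ 0.166 -0.002  0.191]
0.65 [ 0.203 -0.003  0.243]
0.6 [ 0.237 -0.003  0.297]
0.55 [ 0.268 -0.003  0.352]
0.5 [ 0.297 -0.003  0.409]
0.45 [ 0.322 -0.003  0.466]
0.4 [ 0.345 -0.003  0.525]
```

Emit:
{"fn": "send_rows", "kwargs": {
  "moves": [
    {"slide": [0.06, 0, 0.07], "turn": 0, "gripper": 0},
    {"slide": [0.126, 0, 0.14], "turn": 0, "gripper": 0},
    {"slide": [0.18, 0, 0.215], "turn": 0, "gripper": 0},
    {"slide": [0.237, 0, 0.297], "turn": 0, "gripper": 0},
    {"slide": [0.28, 0, 0.38], "turn": 0, "gripper": 0}
  ]
}}

```text
time_s: 14.23
tcp_pos: [0.5581, 0.0895, 0.2001]
eef_rot: [180.0, -0.0, -82.8]
contact_force: [-0.0, -0.7, 1.8]
gripper_width: 0.0005
gripper_force: 0.6
```

```bash
python3 -c "
from arc import *
arc(np.linspace(.55,0,12),np.linspace(.192,.18,12))"
```

```text
t 14.23 [0.5581 0.0895 0.2001] [ 1.7997e+02 -2.0000e-02 -8.2770e+01] F [-0.  -0.7  1.8] w 0.0005
0.55 [ 0.001 -0.004 -0.039]
0.5 [ 0.028 -0.004  0.02 ]
0.45 [ 0.051 -0.004  0.079]
0.4 [ 0.071 -0.004  0.139]
0.35 [ 0.088 -0.004  0.2  ]
0.3 [ 0.102 -0.005  0.261]
0.25 [ 0.113 -0.005  0.322]
0.2 [ 0.121 -0.005  0.384]
0.15 [ 0.125 -0.005  0.445]
0.1 [ 0.127 -0.005  0.506]
0.05 [ 0.125 -0.005  0.567]
0.0 [ 0.12  -0.005  0.627]
```

Emit:
{"fn": "send_rows", "kwargs": {
  "moves": [
    {"slide": [0.04, 0, 0.07], "turn": 0, "gripper": 0},
    {"slide": [0.07, 0, 0.14], "turn": 0, "gripper": 0},
    {"slide": [0.09, 0, 0.22], "turn": 0, "gripper": 0},
    {"slide": [0.105, 0, 0.3], "turn": 0, "gripper": 0},
    {"slide": [0.12, 0, 0.38], "turn": 0, "gripper": 0}
  ]
}}

```text
time_s: 14.65
tcp_pos: [0.5604, 0.0724, 0.1433]
eef_rot: [180.0, -0.0, -82.8]
contact_force: [0.8, 0.5, 1.4]
gripper_width: 0.0004
gripper_force: 0.6
```

Emit:
{"fn": "send_rows", "kwargs": {
  "moves": [
    {"slide": [0, 0, 0.06], "turn": 0, "gripper": 0},
    {"slide": [0, 0, 0.12], "turn": 0, "gripper": 0},
    {"slide": [0, 0, 0.17], "turn": 0, "gripper": 0},
    {"slide": [0, 0, 0.2], "turn": 0, "gripper": 0},
    {"slide": [0, 0, 0.22], "turn": 0, "gripper": 0}
  ]
}}

```text
time_s: 15.07
tcp_pos: [0.5602, 0.073, 0.1108]
eef_rot: [180.0, -0.0, -82.7]
contact_force: [-1.2, -0.5, 1.8]
gripper_width: 0.0001
gripper_force: 0.5
```

```bash
python3 -c "
from arc import *
arc([.05,0],[.18,.18])"
```

```text
t 15.07 [0.5602 0.073  0.1108] [ 1.7995e+02 -1.0000e-02 -8.2740e+01] F [-1.2 -0.5  1.8] w 0.0001
0.05 [ 0.006 -0.004 -0.028]
0 [ 0.009 -0.004  0.032]
```

Emit:
{"fn": "send_rows", "kwargs": {
  "moves": [
    {"slide": [0, 0, 0.01], "turn": 0, "gripper": 0},
    {"slide": [0, 0, 0.02], "turn": 0, "gripper": 0},
    {"slide": [0, 0, 0.027], "turn": 0, "gripper": 0},
    {"slide": [0, 0, 0.034], "turn": 0, "gripper": 0},
    {"slide": [0, 0, 0.04], "turn": 0, "gripper": 0}
  ]
}}

```text
time_s: 15.48
tcp_pos: [0.5607, 0.0731, 0.1061]
eef_rot: [-180.0, 0.0, -82.7]
contact_force: [-5.1, 0.1, 15.2]
gripper_width: 0.0004
gripper_force: 6.8
```

Resting on the sill: force rose to 15 N at z = 0.106. I'll retract and check.

Emit:
{"fn": "send_rows", "kwargs": {
  "moves": [
    {"slide": [0, 0, 0.004], "turn": 0, "gripper": 0},
    {"slide": [0, 0, -0.1], "turn": 0, "gripper": 0},
    {"slide": [0, 0, -0.3], "turn": 0, "gripper": 0},
    {"slide": [0, 0, -0.6], "turn": 0, "gripper": 0},
    {"slide": [0, 0, -0.9], "turn": 0, "gripper": 0}
  ]
}}

```text
time_s: 15.9
tcp_pos: [0.5599, 0.0728, 0.2348]
eef_rot: [179.9, -0.0, -82.7]
contact_force: [1.6, 0.1, 0.1]
gripper_width: 0.0004
gripper_force: 0.0
```

```bash
python3 -c "
from plan import *
d=cap('scene');e=cap('side')
O=np.hstack([cv2.resize(d['img'][160:300,320:500],(400,311)),cv2.resize(e['img'][190:330,235:415],(400,311))])
cv2.imwrite('pics/z4.png',cv2.convertScaleAbs(O[:,:,::-1],alpha=1.6))
plan()"
```

```text
t 16.0 [0.5643 0.074  0.2418] [-1.7928e+02  1.1000e-01 -8.2680e+01] F [ 0.3 -0.5  0.3] w 0.0001
```

View pics/z4.png

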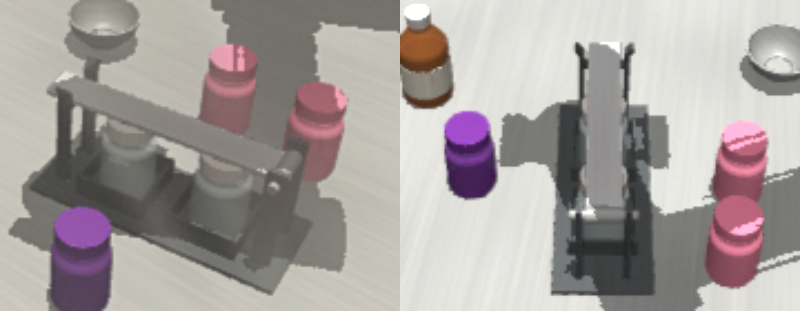

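```bash
python3 -c "
from arc import *
d=cap('scene');s=cap('side')
ex=np.array([.991,.131,0])
for t in(0,.03,.06,.1):
    e=H+ey*(-.235*np.cos(t)+.003*np.sin(t))+[0,0,.235*np.sin(t)+.003*np.cos(t)]
    print(t,[((proj(d,e+k*ex)-[320,160])*2.222).round(0) for k in(-.018,.018)],[((proj(s,e+k*ex)-[235,190])*2.222+[400,0]).round(0) for k in(-.018,.018)])
O=np.hstack([cv2.resize(d['img'][180:230,330:390],(400,333),interpolation=2),cv2.resize(s['img'][195:245,300:360],(400,333),interpolation=2)])
cv2.imwrite('pics/z5.png',cv2.convertScaleAbs(O[:,:,::-1],alpha=1.7))
"
```

```text
0 [array([65., 71.]), array([46., 90.])] [array([619.,  44.]), array([586.,  44.])]
0.03 [array([65., 65.]), array([46., 84.])] [array([619.,  39.]), array([586.,  39.])]
0.06 [array([65., 60.]), array([46., 79.])] [array([619.,  35.]), array([586.,  35.])]
0.1 [array([66., 52.]), array([47., 71.])] [array([619.,  29.]), array([586.,  29.])]
```

View pics/z5.png

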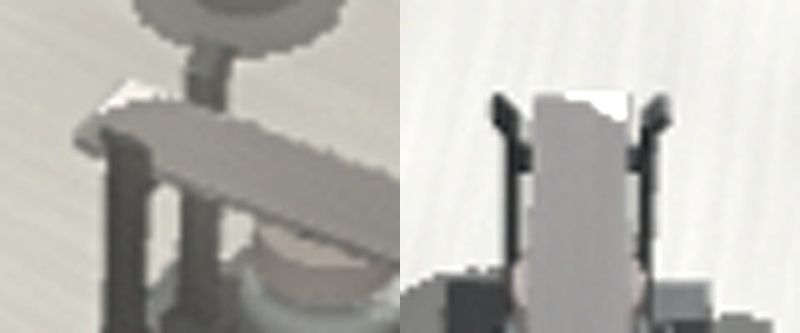

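The close-up shows the bar end between the fork cheeks. Its corners at crop (47,91) and (65,72) match the θ = 0 prediction, so the bar is closed and the gripper is clear.

```bash
python3 -c "
from plant import order
print(order.close_job())"
```

```text
the job is handed in; nothing more can be done
None
```

The loose jar stands on the floor of the catch-side pocket, the hold-down bar is closed over both jars and rests on the sill of its fork catch, and the arm is clear; the job was handed in at about 16 s.

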